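Nest the penetration cup against its locating pins

ROBOT

A 7-joint arm with a two-finger parallel gripper is mounted at the origin on the work surface. World frame = base frame: x ahead of the robot, y to its left, z up, the work surface at z = 0. Lengths are in mm, angles in degrees, forces in N, time in s.
With the tool pointing down it reaches from about 400 to 850 mm from the base axis. Payload 10.4 kg.
Tool frame: the origin (TCP) lies at the very end of the fingers, on their centre line; the grasp point (between the pads) lies 19 mm behind it (env.grasp_offset is the distance from the TCP to the grasp point, in mm); z points along the fingers, y is the direction in which the jaws open and shut (so a half turn about z gives the same grasp; the last joint's range is limited). The gripper opens to 85 mm and grips with 20 to 120 N. Pads are 22 mm wide; open, the fingers measure 114 mm over their backs; the gripper's body (76 mm by 85 mm) begins 54 mm behind the grasp point. The pads swing forward as they close: fully open they stand 13 mm farther back than shut.
Start: joints at [-76.582, 19.034, -3.707, 83.658, 1.238, 77.344, -5.071], TCP at [158.727, 604.53, 231.338] pointing down, gripper open.
Joint ranges: [-148.97, 148.97], [-28.65, 121.19], [-84.17, 76.75], [9.2, 138.47], [-72.65, 252.65], [3.7, 117.97], [-149.18, 149.18]. Speed limits (degrees/s): [127.2, 127.2, 159.86, 159.86, 180, 180, 180].

INTERFACE

Orientations are given as [roll, pitch, yaw] about the fixed x, y, z axes, in that order (R = Rz(yaw) Ry(pitch) Rx(roll)).
In Python, from plant import env gives the robot as it stands.
- The arm moves only by the tool arm_command, never from a script. Its argument "increments" is a list of rows, each a list of 4 numbers: the shift along the world's x, y, z in m, then the turn about the world's z in degrees. In form: [[dx, dy, dz, twist], ...]. A call has 1 to 5 rows; each row shifts and turns the commanded pose from where the row before left it; what a row does not reach is not made up. A row lasts 1/10 s, in which the tool goes at most 50 mm and 8.59 degrees, less where a joint would pass 70% of its speed; a pose out of reach is approached as far as the arm can. A call with a gripper value outside its range is refused whole. "gripper" is the opening, from -1 (shut) to 1 (fully open), set as the call begins (left out, the last holds). The fingers move at their own pace and stop on an object; the grip force is fixed at half the most. Time passes only in rows, so rows that do not move let the fingers close. It gives the time, the measured TCP pose, the force and the opening at its end, in the units of the state.
- env.read_state(): the state, without advancing time (a new reading comes with each control period).
- env.grab_frame(name): name is "scene" or "top" or "wrist"; returns a dict with "image" (420x560x3 uint8, red, green, blue), "fx", "fy", "cx", "cy" (pixels), "k1" (the pictures are not rectified: a ray, as slopes to the right and down, at radius r is drawn at 1 + k1 r^2 times it, then the intrinsics apply), "extrinsics" (4x4, takes a point from camera to world coordinates). Camera axes: x right, y down, z forward; pixel columns grow to the right and rows downward; lengths in mm; the calibration is good to about 2 mm. A picture is of the moment at which its call begins. There is no depth.
- env.hand_in(): hands the job in, once; it reports no verdict.
The state is a dict: "time": time; "joints": joint angles; "joint_vel": joint speeds; "joint_efforts": joint torques, N m; "tcp_pos": TCP position; "ee_rot": TCP orientation; "wrist_force": force on the tool from outside, world axes, zero at the start; "ft_torque": the same for the moment, N m; "width": finger opening in mm.
Only numpy, scipy, OpenCV 4.12 (cv2) and the standard library are available. Lean on these libraries where they do the work, as an engineer would, in place of code of your own. Each camera call takes 0.05 s, during which the arm holds its last target. There are 200 camera calls.

TASK

On the tester's aluminium stage, slide the low, wide steel cup (without picking it up) fully home into the nest, until it is pressed up against the three locating pins, then let go and leave it standing there. Leave the tall, narrow tin that also stands on the stage where it is.

Things in the scene. Friction and masses are not known exactly. Their poses are not given: they have to be found in the camera images.
- cup: Low, wide, open round steel cup, 60 mm in diameter, 42 mm high, wall 3 mm, 0.2 to 0.33 kg, standing loose on the flat stage. Origin: centre of its underside, z up.
- nest: Nest fixed on the stage: three upright dark steel pins, diameter 12 mm, 36 mm high, on an arc fitting round the cup. Origin: on the stage's top, where the cup's underside centre lies when it touches all pins; z up. Pin axes are 36 mm from it, at +y and 55 degrees either side; open to -y, where the cup starts 100 to 240 mm off with nothing between. A low bar (10 mm high) lies behind the pins.
- tin: Tall, narrow, open round steel tin, 42 mm in diameter, 62 mm high, standing loose on the stage beside the cup (centres at least 75 mm apart). Not to be moved. Origin: centre of its underside, z up.
- stage: Fixed flat aluminium plate, 260 mm (x) by 420 mm (y), its top 12 mm above the bench. Origin: centre of its underside, z up; the nest lies towards its +y end, opening towards its -y end within 12 degrees. A blue box, 55 mm high, stands along its +x edge, x 131 to 201 mm. A small lid and a brass weight (up to 22 mm high) stand at the corners beside the nest.
Not all that is in view belongs to the job. What is shaped like the cup but blue or pink is not meant.

How it is judged (in metres and radians):
On the way:
1. the cup is pressed against the nest's pins (over 0.5 N), centred within 10 mm (contact force between cup and nest above 0.5 N and horizontal distance between cup and nest below 0.01 m), for 0.05 s.
At the end, for the whole second after the job is handed in: The cup stands upright (within 10 degrees), flat on the stage and at rest, its centre within 10 mm of the nest's centre; the tall tin stands upright within 30 mm of where it was (horizontal distance between cup and nest below 0.01 m and z of cup in the frame of nest below 0.006 m and angle between each of cup, tin's own z axis and vertical below 0.17 rad and linear speed of cup below 0.02 m/s and distance of tin from where it was at the start of the episode below 0.03 m); the robot touches nothing.
It fails at once if the cup is lifted more than 20 mm off the stage (z of cup in the frame of nest above 0.02 m).
It fails at once if the cup is tipped more than 35 degrees (angle between cup's own z axis and vertical above 0.61 rad).
It fails at once if the tall tin is moved more than 30 mm (distance of tin from where it was at the start of the episode above 0.03 m).
It also fails if it takes over 38 s, if anything falls off the work surface, if the arm or the gripper's body presses on something with over 40 N, if the wrist force passes 120 N, or if a joint passes its speed limit or range.

## Working session

There is one attempt and no reset: what is moved stays moved. The work goes in short steps, Python scripts to look and compute and a tool call to move; the robot and the scene stay as the last step left them, time stands still between calls to the robot, and variables do not carry over. Pictures are saved under pics/ and viewed, about 8 in all and at most 12, crops included, and the job is handed in when it is done.

Besides the shell and the picture viewer there is one more tool, called after "Call:" by a JSON object that holds its "fn" and its "kwargs". arm_command: Moves the arm, as the interface text tells. Its arguments: {"type":"object","properties":{"increments":{"type":"array","items":{"type":"array","items":{"type":"number"}}},"gripper":{"type":"number"}},"required":["increments"]}

```bash
mkdir -p pics; cat > h.py <<'E'
import numpy as np, cv2
from plant import env
def grab(n,fn=None):
    f=env.grab_frame(n)
    if fn: cv2.imwrite('pics/'+fn,cv2.cvtColor(f['image'],cv2.COLOR_RGB2BGR))
    np.savez(''+n+'.npz',**f)
    return f
def cast(f,u,v,z):
    K=np.array([[f['fx'],0,f['cx']],[0,f['fy'],f['cy']],[0,0,1]],float)
    p=cv2.undistortPoints(np.array([[[u,v]]],float),K,np.array([f['k1'],0,0,0],float)).ravel()
    T=np.array(f['extrinsics']);d=T[:3,:3]@[p[0],p[1],1];o=T[:3,3]
    return o+d*(z-o[2])/d[2]
E
python3 - <<'E'
from h import *
for n in('scene','top'):
    f=grab(n,n+'0.png');print(n,f['extrinsics'],f['fx'],f['k1'])
s=env.read_state();print(s['time'],s['tcp_pos'],s['ee_rot'],s['width'])
a=cv2.imread('pics/scene0.png');b=cv2.imread('pics/top0.png')
E
```

```text
scene [[ 7.64139892e-01  4.97670171e-01 -4.10383510e-01  9.49373174e+02]
 [ 6.44972479e-01 -5.99377331e-01  4.74085769e-01 -4.36684001e+02]
 [-1.00362272e-02 -6.26953918e-01 -7.78991693e-01  6.06481368e+02]
 [ 0.00000000e+00  0.00000000e+00  0.00000000e+00  1.00000000e+00]] 397.2907168297302 -0.09786886973868594
top [[-2.11012118e-04 -9.90704014e-01  1.36034968e-01  5.23406771e+02]
 [-9.99662370e-01 -3.32558021e-03 -2.57698927e-02 -7.40368469e+01]
 [ 2.59827313e-02 -1.35994477e-01 -9.90368820e-01  9.58953518e+02]
 [ 0.00000000e+00  0.00000000e+00  0.00000000e+00  1.00000000e+00]] 439.43692009405845 -0.05481191283557784
0.1 [158.64795425 604.19095153 230.5912574 ] [-1.79927475e+02  3.97661315e-03  1.65289851e+02] 85.65231279541943
```

View pics/top0.png

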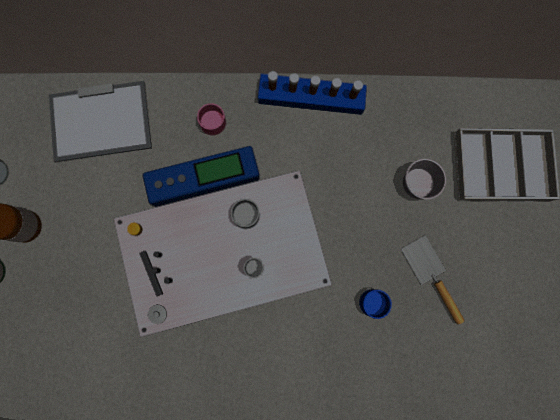

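View pics/scene0.png

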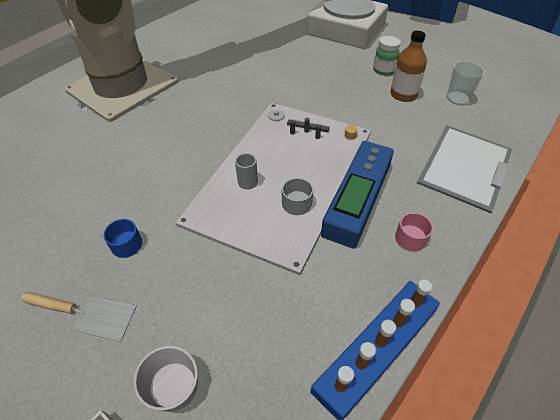

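The top picture shows three grey round things. The wide one on the stage at (244,213) fits the cup. The narrow one at (251,267) is the tin, and (425,180) is a larger pot off the stage. The blue one at (376,303) and the pink one at (211,119) are decoys. The three pins are at about (158,254), (157,270) and (168,281), with the bar to their left.

```bash
python3 - <<'E'
from h import *
f=dict(np.load('top.npz'));im=f['image']
c=cv2.resize(im[165:340,105:340],None,fx=3.3,fy=3.3,interpolation=cv2.INTER_CUBIC)
c=np.clip(c*1.6,0,255).astype(np.uint8)
cv2.imwrite('pics/crop.png',c[:,:,::-1])
g=cv2.cvtColor(im,cv2.COLOR_RGB2GRAY)
m=(g<70).astype(np.uint8);m[:, :135]=0;m[:,185:]=0;m[:240]=0;m[300:]=0
n,l,s,ce=cv2.connectedComponentsWithStats(m)
for i in range(1,n):
  if s[i,4]>8: print('dark',s[i],ce[i],cast(f,*ce[i],48)[:2])
for nm,u,v,z in(('cup rim',244,213,54),('tin rim',251,266.5,74),('c',299.5,176.5,12),('c',327,282.5,12),('c',144,330,12),('c',120,221.5,12)):
  print(nm,cast(f,u,v,z))
E
```

```text
dark [140 251  23  45 385] [151.53506494 272.97142857] [519.76647405 157.22918441]
dark [153 252   9   6  44] [157.38636364 254.29545455] [557.98434636 146.46851818]
dark [164 277   9   7  48] [167.72916667 280.04166667] [505.53937654 123.58046487]
cup rim [643.60541488 -31.42815221  54.        ]
tin rim [533.16188887 -47.32564001  74.        ]
c [ 730.72891647 -150.78167723   12.        ]
c [ 499.75876337 -208.06112534   12.        ]
c [400.55721311 178.46717486  12.        ]
c [629.73101327 238.74443825  12.        ]
```

View pics/crop.png

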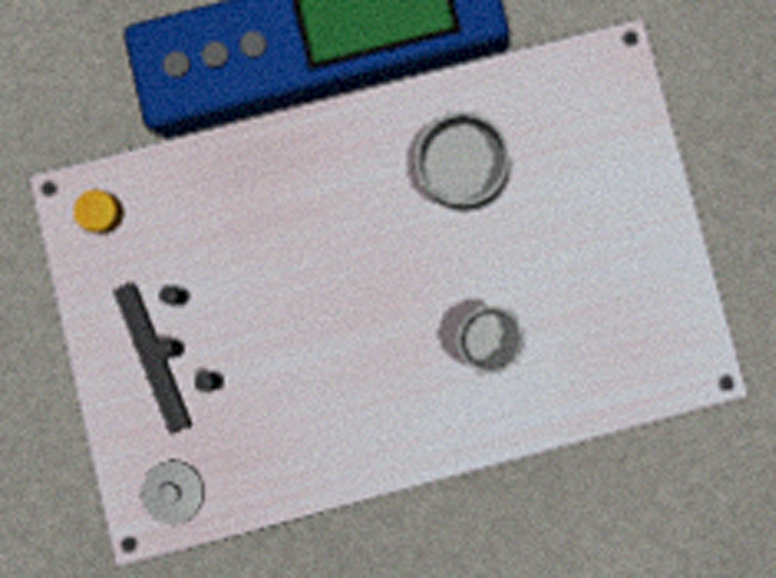

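The crop confirms the cup: a wide steel ring at crop (463,162) on the stage, with the tin at (485,338). The pins are at (174,295), (170,347) and (208,380). I'll check the positions against the scene view.

```bash
python3 - <<'E'
from h import *
t=dict(np.load('top.npz'));f=dict(np.load('scene.npz'))
p1=cast(t,157.4,254.3,30)[:2];p3=cast(t,167.7,280,30)[:2]
d=p1-p3;L=np.hypot(*d);x=d/L;y=np.array([-x[1],x[0]]);print('top pins',p1,p3,L,np.degrees(np.arctan2(*y[::-1])),'nest',(p1+p3)/2-20.6*y)
print('cup top-rim',cast(t,244.3,213.5,54))
im=f['image'];c=cv2.resize(im[95:225,220:350],None,fx=4.6,fy=4.6,interpolation=cv2.INTER_CUBIC)
cv2.imwrite('pics/crop2.png',c[:,:,::-1])
E
```

```text
top pins [558.65816924 150.79659126] [505.27222253 127.54865484] 58.228222151580624 113.53164280202019 nest [540.18985865 120.28572488]
cup top-rim [642.56109258 -32.05994827  54.        ]
```

View pics/crop2.png

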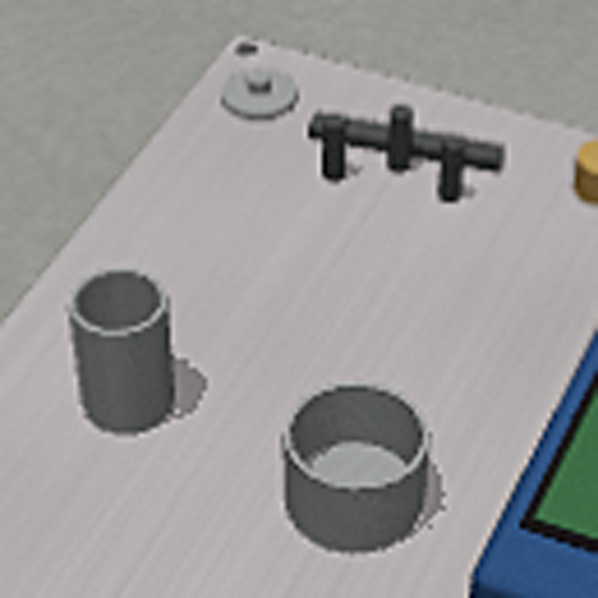

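Call:
{"fn": "arm_command", "kwargs": {"increments": [[0.03,-0.04,0,7.6],[0.03,-0.04,0,7.6],[0.03,-0.04,0,7.6],[0.03,-0.04,0,7.6],[0.03,-0.04,0,7.6]], "gripper": -1}}

```text
time: 0.6
tcp_pos: [309.1, 403.3, 231.1]
ee_rot: [-180.0, -0.0, -156.6]
wrist_force: [1.7, 0.0, 0.9]
width: 12.3
```

The scene crop shows the cup rim centred at crop (356,437), the tin at (120,302), and pin feet near (335,174), (400,165) and (451,195).

```bash
python3 - <<'E'
from h import *
f=dict(np.load('scene.npz'));q=lambda u,v,z:cast(f,220+u/4.6-.4,95+v/4.6-.4,z)[:2]
print('cup',q(356,437,54),'tin',q(120,302,74))
a=q(335,174,12);b=q(451,196,12);m=q(400,165,12);print(a,b,m)
x=(b-a)/np.hypot(*(b-a));y=np.array([-x[1],x[0]]);print(np.hypot(*(b-a)),(a+b)/2-20.6*y,m-36*y)
E
```

```text
cup [646.45169935 -35.63881421] tin [533.1310726 -53.4464569]
[504.19560848 127.61731052] [559.07297008 151.21564568] [525.01256004 154.00649936]
59.73613846548049 [539.77217226 120.49202671] [539.2341031  120.93464255]
```

Call:
{"fn": "arm_command", "kwargs": {"increments": [[0.035,-0.035,0,0],[0.035,-0.035,0,0],[0.035,-0.035,0,0],[0.035,-0.035,0,0],[0.035,-0.035,0,0]]}}

```text
time: 1.1
tcp_pos: [484.1, 228.6, 231.3]
ee_rot: [180.0, -0.0, -156.9]
wrist_force: [0.2, 0.9, 0.9]
width: -0.1
```

Call:
{"fn": "arm_command", "kwargs": {"increments": [[0.035,-0.035,0,0],[0.035,-0.035,0,0],[0.035,-0.035,0,0],[0.03,-0.04,0,0],[0,0,0,0]]}}

```text
time: 1.6
tcp_pos: [620.6, 77.2, 230.5]
ee_rot: [-179.8, -0.1, -157.4]
wrist_force: [-0.9, 0.2, 0.2]
width: 0.2
```

The two views agree to a few mm: nest at (540,120.5), cup at about (644.5,-34). Next I'll go above the cup and take a wrist look.

Call:
{"fn": "arm_command", "kwargs": {"increments": [[0.01,-0.045,0,0],[0.01,-0.045,0,0],[0.004,-0.021,-0.03,0],[0,0,-0.04,0],[0,0,-0.04,0]]}}

```text
time: 2.1
tcp_pos: [642.1, -26.9, 120.1]
ee_rot: [-180.0, 0.0, -157.0]
wrist_force: [1.2, 0.1, -1.0]
width: -0.1
```

Call:
{"fn": "arm_command", "kwargs": {"increments": [[0,0,-0.03,0],[0,0,0,0],[0,0,0,0]]}}

```text
time: 2.4
tcp_pos: [642.2, -25.7, 91.9]
ee_rot: [-180.0, -0.0, -156.9]
wrist_force: [0.9, -0.4, 1.2]
width: 0.3
```

```bash
python3 - <<'E'
from h import *
print(env.read_state()['tcp_pos'])
a=grab('wrist')['image'];b=grab('scene')['image'][120:260,220:400]
a=cv2.resize(a,(480,360));b=cv2.resize(b,(320,249))
o=np.zeros((360,800,3),np.uint8);o[:,:480]=a;o[:249,480:]=b
cv2.imwrite('pics/w1.png',o[:,:,::-1])
E
```

```text
[642.19754718 -25.69062216  91.87258135]
```

View pics/w1.png

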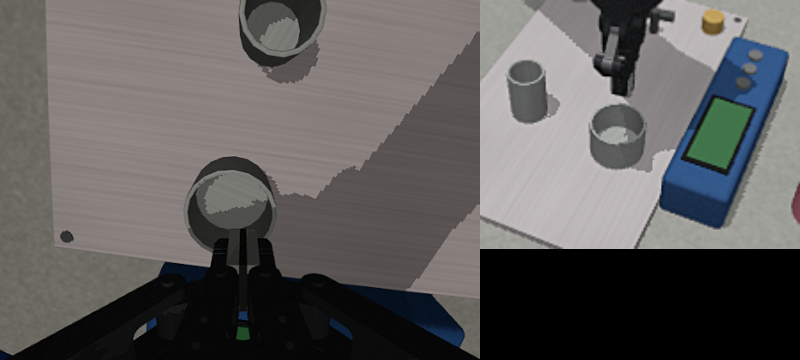

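```bash
python3 - <<'E'
from h import *
f=dict(np.load('wrist.npz'));s=560/480
print(f['extrinsics'])
for u,v in((230,212),(184,215),(275,215),(230,172)):print(cast(f,u*s,v*s,54))
print('tcp',cast(f,243*s,232*s,92), )
E
```

```text
[[-3.92635548e-01  8.78370130e-01  2.72586207e-01  5.72880766e+02]
 [ 9.19694021e-01  3.74837471e-01  1.16875055e-01 -5.40215726e+01]
 [ 4.84033436e-04  2.96585206e-01 -9.55006273e-01  2.34419972e+02]
 [ 0.00000000e+00  0.00000000e+00  0.00000000e+00  1.00000000e+00]]
[643.12900578 -32.66412806  54.        ]
[656.54694867 -58.8256991   54.        ]
[633.79424867  -5.54144735  54.        ]
[618.92934561 -42.64484251  54.        ]
tcp [635.89710262 -26.85352256  92.        ]
```

The cup rim is at about (643.5,-33), matching the earlier value. I'll lower the shut fingers into the cup.

Call:
{"fn": "arm_command", "kwargs": {"increments": [[0.001,-0.007,0,0],[0,0,-0.025,0],[0,0,-0.02,0],[0,0,-0.02,0],[0,0,0,0]]}}

```text
time: 3.0
tcp_pos: [642.0, -33.0, 24.9]
ee_rot: [179.9, -0.2, -156.9]
wrist_force: [-0.6, -0.2, 0.9]
width: 0.3
```

Call:
{"fn": "arm_command", "kwargs": {"increments": [[-0.004,0.005,0,0],[-0.004,0.005,0,0],[-0.006,0.008,0,0],[-0.006,0.008,0,0],[-0.006,0.008,0,0]]}}

```text
time: 3.5
tcp_pos: [617.1, 2.2, 27.1]
ee_rot: [-180.0, 0.1, -156.9]
wrist_force: [1.1, -1.7, 1.2]
width: -0.1
```

Call:
{"fn": "arm_command", "kwargs": {"increments": [[-0.006,0.008,0,0],[-0.006,0.008,0,0],[-0.006,0.008,0,0],[-0.006,0.008,0,0],[-0.006,0.008,0,0]]}}

```text
time: 4.0
tcp_pos: [587.1, 41.7, 26.7]
ee_rot: [-180.0, 0.0, -156.9]
wrist_force: [2.4, -3.0, 5.8]
width: -0.2
```

Call:
{"fn": "arm_command", "kwargs": {"increments": [[-0.006,0.008,0,0],[-0.006,0.008,0,0],[-0.006,0.008,0,0],[-0.006,0.008,0,0],[-0.002,0.002,0,0]]}}

```text
time: 4.5
tcp_pos: [560.8, 76.6, 26.6]
ee_rot: [180.0, 0.0, -156.8]
wrist_force: [3.1, -3.1, 5.1]
width: -0.1
```

```bash
python3 - <<'E'
from h import *
print(env.read_state()['tcp_pos'])
a=grab('wrist')['image'];b=grab('scene')['image'][90:230,220:400];c=grab('top')['image'][200:300,120:264]
a=cv2.resize(a,(480,360));b=cv2.resize(b,(320,249));c=cv2.resize(c,(320,222))
o=np.zeros((480,800,3),np.uint8);o[:360,:480]=a;o[:249,480:]=b;o[249:471,480:]=c
cv2.imwrite('pics/w2.png',o[:,:,::-1])
E
```

```text
[560.77402233  76.61649732  26.62778136]
```

View pics/w2.png

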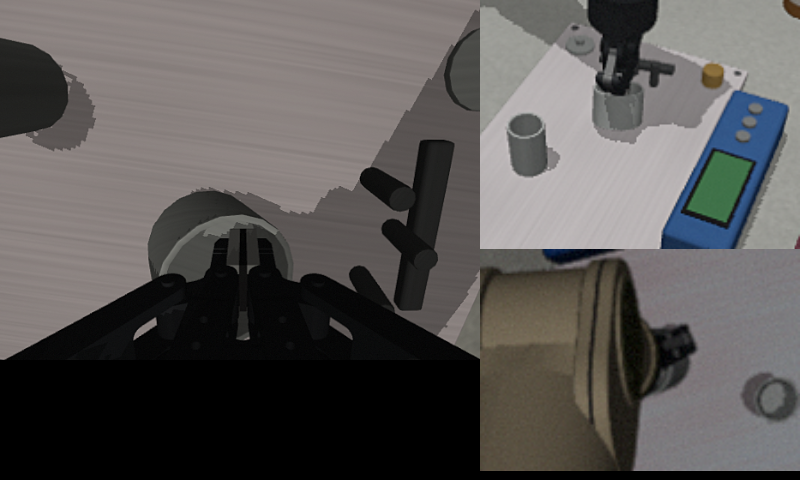

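The cup follows the fingers. It lies straight before the nest, and the tin at scene inset (527,145) is untouched. I'll carry on along the nest axis, slowing near contact.

Call:
{"fn": "arm_command", "kwargs": {"increments": [[-0.004,0.008,0,0],[-0.004,0.008,0,0],[-0.004,0.008,0,0],[-0.003,0.007,0,0],[-0.002,0.005,0,0]]}}

```text
time: 5.15
tcp_pos: [543.6, 112.4, 26.2]
ee_rot: [180.0, -0.0, -156.8]
wrist_force: [1.6, -3.3, 3.9]
width: -0.3
```

Call:
{"fn": "arm_command", "kwargs": {"increments": [[-0.0015,0.0035,0,0],[-0.001,0.0025,0,0],[-0.001,0.0025,0,0],[-0.001,0.002,0,0]]}}

```text
time: 5.55
tcp_pos: [539.6, 121.9, 26.3]
ee_rot: [180.0, -0.0, -156.9]
wrist_force: [1.9, -3.2, 2.7]
width: -0.1
```

Call:
{"fn": "arm_command", "kwargs": {"increments": [[-0.001,0.0025,0,0],[-0.001,0.0025,0,0],[-0.0005,0.001,0,0]]}}

```text
time: 5.85
tcp_pos: [537.1, 127.8, 26.3]
ee_rot: [-180.0, -0.0, -156.9]
wrist_force: [2.8, -5.6, 3.0]
width: -0.0
```

Call:
{"fn": "arm_command", "kwargs": {"increments": [[-0.0005,0.001,0,0],[-0.0005,0.001,0,0]]}}

```text
time: 6.05
tcp_pos: [536.7, 128.5, 26.4]
ee_rot: [-179.9, 0.0, -156.9]
wrist_force: [3.8, -9.6, 3.4]
width: 0.0
```

Call:
{"fn": "arm_command", "kwargs": {"increments": [[-0.0005,0.001,0,0],[-0.0005,0.001,0,0],[0,0,0,0]]}}

```text
time: 6.35
tcp_pos: [536.3, 129.2, 26.6]
ee_rot: [-179.8, 0.0, -157.0]
wrist_force: [5.4, -10.9, 2.8]
width: -0.1
```

```bash
python3 - <<'E'
from h import *
a=grab('wrist')['image'];b=grab('scene')['image'][90:195,250:385]
a=cv2.resize(a,(480,360));b=cv2.resize(b,(320,249))
o=np.zeros((360,800,3),np.uint8);o[:360,:480]=a;o[:249,480:]=b
cv2.imwrite('pics/w3.png',np.clip(o[:,:,::-1]*1.5,0,255))
E
```

```text
[ WARN:0@1.457] global loadsave.cpp:1063 imwrite_ Unsupported depth image for selected encoder is fallbacked to CV_8U.
```

View pics/w3.png

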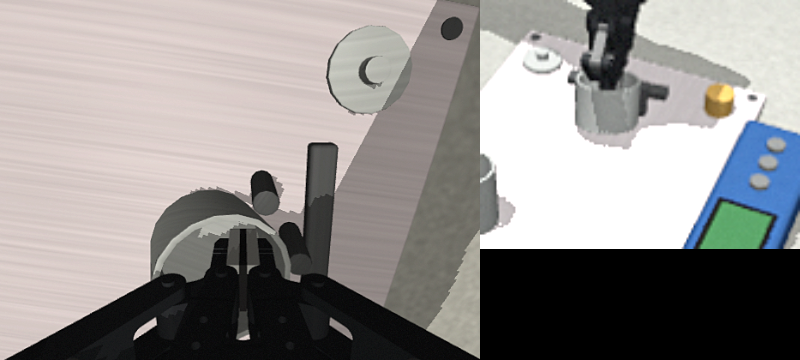

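The cup touches the pins, and the reaction lies along the nest axis. I'll press a little more so that it seats fully, then back off and rise.

Call:
{"fn": "arm_command", "kwargs": {"increments": [[-0.0005,0.001,0,0],[-0.0005,0.001,0,0],[-0.0005,0.001,0,0],[0,0,0,0]]}}

```text
time: 6.85
tcp_pos: [535.8, 130.0, 26.7]
ee_rot: [-179.7, 0.1, -157.1]
wrist_force: [8.6, -18.7, 3.3]
width: -0.3
```

Call:
{"fn": "arm_command", "kwargs": {"increments": [[0.001,-0.003,0,0],[0.002,-0.004,0,0],[0.002,-0.005,0,0],[0,0,0,0]]}}

```text
time: 7.25
tcp_pos: [538.2, 122.8, 26.0]
ee_rot: [180.0, -0.1, -156.9]
wrist_force: [0.3, 0.1, -0.4]
width: -0.5
```

Call:
{"fn": "arm_command", "kwargs": {"increments": [[0,0,0.005,0],[0,0,0.015,0],[0,0,0.03,0],[0,0,0.04,0],[0,0,0.04,0]]}}

```text
time: 7.75
tcp_pos: [538.1, 123.2, 158.7]
ee_rot: [180.0, -0.0, -156.8]
wrist_force: [0.3, 0.4, -0.5]
width: 0.0
```

Call:
{"fn": "arm_command", "kwargs": {"increments": [[-0.02,0.04,0.02,0],[-0.02,0.04,0.02,0],[-0.02,0.04,0.02,0],[-0.02,0.04,0,0],[0,0,0,0]]}}

```text
time: 8.25
tcp_pos: [454.7, 289.7, 218.0]
ee_rot: [179.8, 0.1, -156.3]
wrist_force: [0.2, 0.3, -0.8]
width: 0.1
```

```bash
python3 - <<'E'
from h import *
a=grab('wrist')['image'];b=grab('scene')['image'][90:195,230:365]
c=cv2.resize(b,(640,498),interpolation=cv2.INTER_CUBIC)
cv2.imwrite('pics/w4.png',c[:,:,::-1])
t=grab('top')['image']
E
```

```text
(no output)
```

View pics/w4.png

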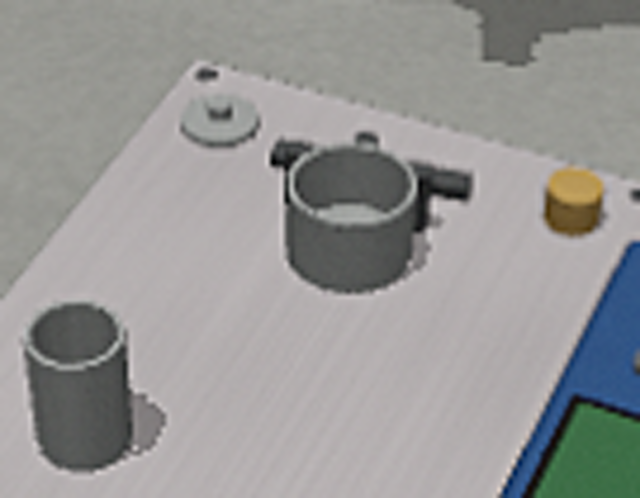

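The cup stands upright in the nest with its rim at crop (352,193), and the tin's rim is at (76,336). I'll check the numbers.

```bash
python3 - <<'E'
from h import *
f=dict(np.load('scene.npz'));k=135/640
for n,u,v,z in(('cup',352,193,54),('tin',76,336,74)):print(n,cast(f,230+u*k-.4,90+v*k-.4,z))
E
```

```text
cup [550.17642315 108.9673296   54.        ]
tin [533.4756755  -53.96905602  74.        ]
```

The scene view puts the cup about 12–15 mm short, which doesn't fit full seating. I'll check in the other views.

Call:
{"fn": "arm_command", "kwargs": {"increments": [[-0.03,0.04,0.02,0],[-0.03,0.04,0.02,0],[-0.03,0.04,0.02,0],[-0.02,0.04,0,0],[0,0,0,0]]}}

```text
time: 8.9
tcp_pos: [351.5, 438.6, 272.3]
ee_rot: [179.9, -0.0, -156.5]
wrist_force: [-0.2, 0.3, 0.2]
width: 0.2
```

```bash
python3 - <<'E'
from h import *
b=grab('top')['image'][215:315,110:235];a=grab('wrist')['image']
b=np.clip(cv2.resize(b,(500,400),interpolation=cv2.INTER_CUBIC)*1.8,0,255).astype(np.uint8)
o=np.zeros((400,800,3),np.uint8);o[:,:500]=b;o[:225,500:]=cv2.resize(a,(300,225))
cv2.imwrite('pics/w5.png',o[:,:,::-1])
E
```

```text
(no output)
```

View pics/w5.png

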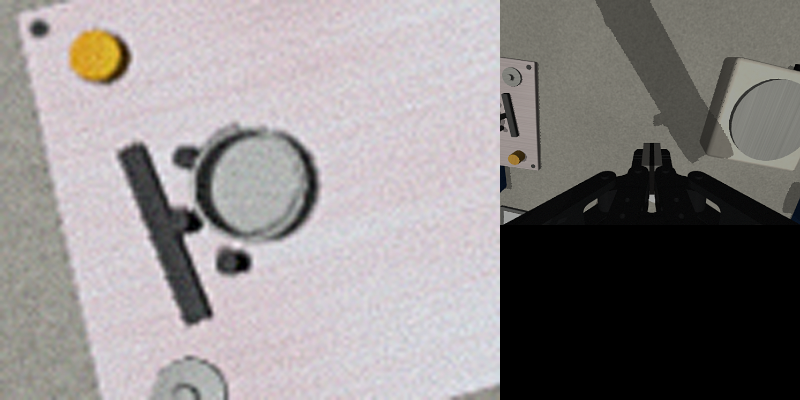

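```bash
python3 - <<'E'
from h import *
f=dict(np.load('top.npz'))
c=cast(f,110+256/4-.4,215+184/4-.4,54)[:2];r=[cast(f,110+u/4-.4,215+v/4-.4,54)[:2] for u,v in((195,184),(318,184),(256,127),(256,242))]
n=np.array([540,120.5]);a=np.radians(23.5);x=np.array([np.cos(a),np.sin(a)]);y=np.array([-x[1],x[0]])
print(c,np.linalg.norm(r[0]-r[1]),np.linalg.norm(r[2]-r[3]),(c-n)@x,(c-n)@y)
t=np.array([535.8,130]);print('tcp',(t-n)@x,(t-n)@y)
E
```

```text
[545.03254749 111.44045269] 62.83894331235772 58.48421815459883 1.0026623226044062 -10.314872755301634
tcp -0.06353615762772369 10.38681679614473
```

```bash
python3 - <<'E'
from h import *
f=dict(np.load('wrist.npz'));T=np.array([[-3.92635548e-01,8.78370130e-01,2.72586207e-01,5.72880766e+02],[9.19694021e-01,3.74837471e-01,1.16875055e-01,-5.40215726e+01],[4.84033436e-04,2.96585206e-01,-9.55006273e-01,2.34419972e+02],[0,0,0,1]])
T[:3,3]+=np.array([536.3,129.2,26.6])-[642.2,-25.7,91.9];f['extrinsics']=T
n=np.array([540,120.5]);a=np.radians(23.5);R=np.array([[np.cos(a),np.sin(a)],[-np.sin(a),np.cos(a)]])
s=560/480
for nm,u,v,z in(('rim L',152,258,54),('rim R',291,258,54),('rim far',222,215,54),('mid pin',300,262,48),('-x pin',265,203,48)):print(nm,R@(cast(f,u*s,v*s,z)[:2]-n))
E
```

```text
rim L [ -7.31784107 -27.9745784 ]
rim R [-6.97574738 31.32471948]
rim far [-26.9593301    2.47325253]
mid pin [-1.35822365 36.52702779]
-x pin [-29.80134444  20.30483372]
```

At pressing, the wrist view has the cup home (local y ≈ +1.5 mm, pins matching the nest frame). The final views have it about 10 mm back, so it shifted during my quick release. I'll re-enter, press again, and release much more slowly while watching.

Call:
{"fn": "arm_command", "kwargs": {"increments": [[0.024,-0.041,0,0],[0.024,-0.041,0,0],[0.024,-0.041,-0.02,0],[0.024,-0.041,-0.02,0],[0.024,-0.041,-0.02,0]]}}

```text
time: 9.5
tcp_pos: [474.5, 228.4, 213.5]
ee_rot: [-180.0, 0.0, -157.1]
wrist_force: [1.3, -0.0, 0.2]
width: -0.2
```

Call:
{"fn": "arm_command", "kwargs": {"increments": [[0.024,-0.041,-0.02,0],[0.025,-0.041,-0.02,0],[0.025,-0.041,-0.02,0],[0,0,-0.04,0],[0,0,0,0]]}}

```text
time: 10.0
tcp_pos: [541.9, 109.5, 111.9]
ee_rot: [-180.0, -0.5, -157.2]
wrist_force: [-2.0, 0.3, -0.5]
width: 0.1
```

Call:
{"fn": "arm_command", "kwargs": {"increments": [[0.003,0.001,-0.015,0],[0,0,0,0]]}}

```text
time: 10.2
tcp_pos: [547.1, 115.8, 100.7]
ee_rot: [180.0, -0.0, -156.8]
wrist_force: [-0.6, 0.4, 0.1]
width: 0.0
```

```bash
python3 - <<'E'
from h import *
a=grab('wrist')['image'];print(env.read_state()['tcp_pos'])
c=np.clip(cv2.resize(a[150:420,130:430],(667,600),interpolation=cv2.INTER_CUBIC)*1.5,0,255).astype(np.uint8)
cv2.imwrite('pics/w6.png',c[:,:,::-1])
E
```

```text
[547.33367477 115.96228106 101.5095612 ]
```

View pics/w6.png

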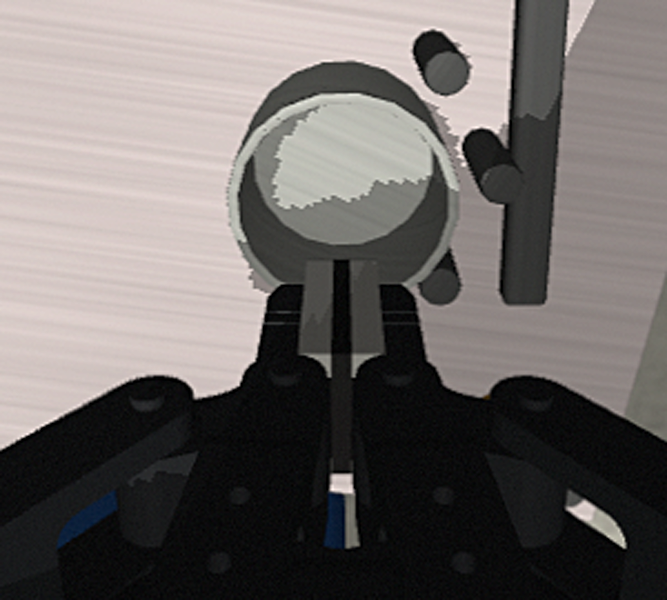

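The rim is centred at crop (344,~200). The pin tops are at (447,72), (502,183) and (440,286). The cup is clearly short of all three pins.

```bash
python3 - <<'E'
from h import *
f=dict(np.load('wrist.npz'));k=300/667
n=np.array([540,120.5]);a=np.radians(23.5);R=np.array([[np.cos(a),np.sin(a)],[-np.sin(a),np.cos(a)]])
q=lambda u,v,z:R@(cast(f,130+u*k-.3,150+v*k-.3,z)[:2]-n)
for p in((228,195,54),(460,195,54),(344,95,54),(447,72,48),(502,183,48),(440,286,48)):print(p,q(*p).round(1))
print('tcp',R@(env.read_state()['tcp_pos'][:2]-n))
E
```

```text
(228, 195, 54) [  0.1 -34.7]
(460, 195, 54) [ 0.5 24.3]
(344, 95, 54) [-25.7  -5.1]
(447, 72, 48) [-30.1  20.7]
(502, 183, 48) [-0.5 36.1]
(440, 286, 48) [29.1 20.8]
tcp [ 4.91600912 -7.08565686]
```

The cup is about 5–6 mm short of home. Down into it, then press again.

Call:
{"fn": "arm_command", "kwargs": {"increments": [[-0.0035,0.0005,-0.01,0],[0,0,-0.02,0],[0,0,-0.025,0],[0,0,-0.02,0],[0,0,0,0]]}}

```text
time: 10.75
tcp_pos: [541.9, 116.0, 24.0]
ee_rot: [180.0, -0.2, -156.8]
wrist_force: [-0.5, 0.2, 0.0]
width: -0.2
```

Call:
{"fn": "arm_command", "kwargs": {"increments": [[-0.001,0.003,0,0],[-0.001,0.003,0,0],[-0.001,0.002,0,0],[-0.001,0.002,0,0],[0,0,0,0]]}}

```text
time: 11.25
tcp_pos: [540.0, 126.3, 26.5]
ee_rot: [180.0, 0.1, -156.8]
wrist_force: [0.6, -0.5, 0.0]
width: 0.0
```

Call:
{"fn": "arm_command", "kwargs": {"increments": [[-0.001,0.001,0,0],[-0.001,0.001,0,0],[-0.001,0.001,0,0],[-0.0005,0.001,0,0],[-0.0005,0.001,0,0]]}}

```text
time: 11.75
tcp_pos: [535.8, 130.5, 26.0]
ee_rot: [-180.0, -0.0, -156.9]
wrist_force: [0.8, -4.1, 3.0]
width: -0.4
```

Call:
{"fn": "arm_command", "kwargs": {"increments": [[-0.0005,0.001,0,0],[0,0,0,0]]}}

```text
time: 11.95
tcp_pos: [535.6, 131.0, 26.1]
ee_rot: [-179.9, 0.0, -156.9]
wrist_force: [2.3, -5.4, 1.8]
width: -0.5
```

Call:
{"fn": "arm_command", "kwargs": {"increments": [[-0.0005,0.001,0,0],[-0.0005,0.001,0,0],[-0.0005,0.001,0,0],[0,0,0,0]]}}

```text
time: 12.35
tcp_pos: [535.3, 131.3, 26.1]
ee_rot: [-179.8, 0.1, -157.1]
wrist_force: [7.6, -12.8, 0.7]
width: 0.1
```

```bash
python3 - <<'E'
from h import *
f=grab('scene');g=cv2.cvtColor(f['image'],cv2.COLOR_RGB2GRAY)
for c in(300,304,308):print(g[140:158,c])
E
```

```text
[ 83  78  77  78  78  78  93  94  85  99 185 183 179 180 184 181 178 180]
[ 84  82  83  84  85  84  82  81  78 107 189 186 182 179 179 179 180 182]
[ 87  82  83  83  86  82  82  79 107 131 127 122 180 181 181 179 177 179]
```

The foot edge of the cup is at row 149 in column 304. Now a slow release.

Call:
{"fn": "arm_command", "kwargs": {"increments": [[0.0002,-0.0005,0,0],[0.0002,-0.0005,0,0],[0.0002,-0.0005,0,0],[0.0002,-0.0005,0,0],[0.0002,-0.0005,0,0]]}}

```text
time: 12.9
tcp_pos: [535.4, 131.0, 26.1]
ee_rot: [-179.9, 0.0, -157.0]
wrist_force: [3.4, -5.4, 0.8]
width: -0.2
```

Call:
{"fn": "arm_command", "kwargs": {"increments": [[0.0002,-0.0005,0,0],[0.0002,-0.0005,0,0],[0.0004,-0.001,0,0],[0.0004,-0.001,0,0],[0,0,0,0]]}}

```text
time: 13.4
tcp_pos: [535.4, 129.9, 25.7]
ee_rot: [180.0, -0.0, -156.8]
wrist_force: [0.4, -0.4, 0.2]
width: -0.3
```

```bash
python3 - <<'E'
from h import *
f=grab('scene');g=cv2.cvtColor(f['image'],cv2.COLOR_RGB2GRAY)
for c in(300,304,308):print(g[140:158,c])
E
```

```text
[ 81  77  77  77  78  75  88  93  83 105 186 183 180 181 184 181 177 179]
[ 82  83  82  82  83  82  82  82  80  79 124 187 184 179 179 180 179 181]
[ 85  83  83  81  81  83  84  79  75  90 129 126 187 183 181 179 177 179]
```

Call:
{"fn": "arm_command", "kwargs": {"increments": [[0.0004,-0.001,0,0],[0.0004,-0.001,0,0],[0.0004,-0.001,0,0],[0.0004,-0.001,0,0],[0,0,0,0]]}}

```text
time: 13.95
tcp_pos: [537.6, 125.2, 26.0]
ee_rot: [180.0, -0.0, -156.9]
wrist_force: [-0.7, 0.7, -0.5]
width: 0.1
```

```bash
python3 - <<'E'
from h import *
f=grab('scene');g=cv2.cvtColor(f['image'],cv2.COLOR_RGB2GRAY)
for c in(300,304,308):print(g[140:158,c])
E
```

```text
[ 80  80  79  78  76  77  78  79  73 109 193 191 185 183 183 182 178 179]
[ 82  80  84  83  83  82  82  81  81  80 130 131 121 181 182 179 180 182]
[ 84  84  82  81  84  80  83  81  75  90 131 131 130 119 183 182 179 179]
```

The cup stayed put. Lift gently and recheck.

Call:
{"fn": "arm_command", "kwargs": {"increments": [[0,0,0.002,0],[0,0,0.004,0],[0,0,0.006,0],[0,0,0.008,0],[0,0,0.01,0]]}}

```text
time: 14.5
tcp_pos: [537.5, 125.4, 56.8]
ee_rot: [180.0, -0.0, -156.9]
wrist_force: [-0.1, 0.1, -0.6]
width: 0.0
```

Call:
{"fn": "arm_command", "kwargs": {"increments": [[0,0,0.02,0],[0,0,0.03,0],[0,0,0.04,0],[0,0,0.02,0],[0,0,0,0]]}}

```text
time: 15.0
tcp_pos: [539.4, 125.8, 170.2]
ee_rot: [180.0, 0.4, -156.9]
wrist_force: [0.6, -0.0, -0.9]
width: -0.2
```

```bash
python3 - <<'E'
from h import *
f=grab('scene');g=cv2.cvtColor(f['image'],cv2.COLOR_RGB2GRAY)
for c in(300,304,308):print(g[140:158,c])
a=grab('wrist')['image']
c=np.clip(cv2.resize(a[130:400,110:460],(778,600),interpolation=cv2.INTER_CUBIC)*1.5,0,255).astype(np.uint8)
cv2.imwrite('pics/w7.png',c[:,:,::-1])
E
```

```text
[ 87  88  87  87  86  89  87  87  83 104 183 183 177 178 182 178 177 178]
[ 88  86  88  89  85  88  84  86  83  79 183 182 178 176 177 176 178 179]
[ 83  85  83  83  84  81  80  80  70 120 181 183 181 179 179 177 176 178]
```

View pics/w7.png

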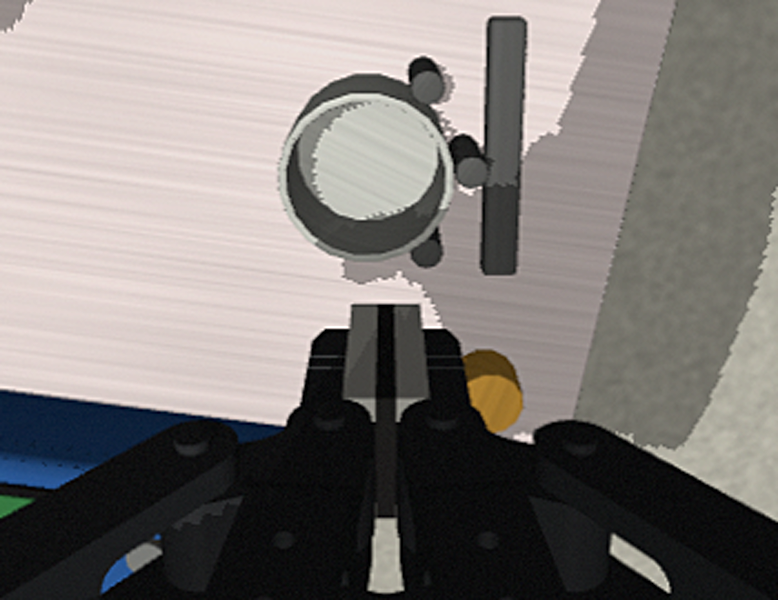

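The cup's rim (crop 280–453 × 93–260) now touches or nearly touches the pin tops at (428,87), (472,172) and (427,252). I'll compute the offset.

```bash
python3 - <<'E'
from h import *
f=dict(np.load('wrist.npz'));k=350/778
n=np.array([540,120.5]);a=np.radians(23.5);R=np.array([[np.cos(a),np.sin(a)],[-np.sin(a),np.cos(a)]])
q=lambda u,v,z:R@(cast(f,110+u*k-.3,130+v*k-.3,z)[:2]-n)
for p in((280,176,54),(453,176,54),(367,93,54),(367,260,54),(428,87,48),(472,172,48),(427,252,48)):print(p,q(*p).round(1))
E
```

```text
(280, 176, 54) [ -1.1 -28.8]
(453, 176, 54) [-0.7 29.4]
(367, 93, 54) [-29.    0.8]
(367, 260, 54) [29.5  0. ]
(428, 87, 48) [-29.8  21. ]
(472, 172, 48) [-0.4 36.4]
(427, 252, 48) [29.  21.2]
```

Call:
{"fn": "arm_command", "kwargs": {"increments": [[-0.02,0.04,0.02,0],[-0.02,0.04,0.02,0],[-0.02,0.04,0.02,0],[0,0,0,0],[0,0,0,0]]}}

```text
time: 15.6
tcp_pos: [476.9, 246.1, 225.3]
ee_rot: [-180.0, -0.1, -156.7]
wrist_force: [1.3, -1.1, -0.2]
width: 0.0
```

The cup is centred on the nest to within about 1 mm and the arm is clear. Handing in.

```bash
python3 - <<'E'
from h import *
print(env.hand_in())
E
```

```text
the job is handed in; nothing more can be done
None
```

I slid the cup home into the nest with the shut fingers inside it, never gripping or lifting it, and handed the job in at about 15.6 s of the 38 s allowed.

- **First try:** I pressed the cup against the pins with about 20 N. After I let go, the views put it 5 to 15 mm short of home, the closest one about 6 mm. I don't know why it moved back; my quick release is only a guess.
- **Second try:** I pressed it again to about 15 N, then backed off slowly. The camera showed it shift by at most a pixel or so while I let go.
- **Cup at the end:** the last wrist view, just before the arm moved clear, put its centre within about 1 mm of the nest's centre. The cup looked upright, its rim next to all three pins.
- **Tin:** it was last measured after the first try, within 1 mm of where the same camera first saw it. I didn't measure it again, but the arm stayed well away from it afterwards.
- **Contact force:** I judged it from the wrist readings only. The force between cup and pins can't be measured directly.

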